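Brush out a hollow axle stub, then hold its spread circlip at the groove

TASK

Take the long brush out of its stand and brush out the hollow axle stub with two deep strokes: well down into the bore, up until the bristles are nearly out, and well down again; then stand the brush back in its stand and let go of it. Next take the circlip pliers, squeeze the handles to spread the circlip on their nose, slide it level over the end of the stub down to the groove, and finish there still holding the pliers squeezed, with the spread circlip level with the groove, around the stub and not leaning on it. Do not let go at the end, and leave the other things on the bench where they are.

Things in the scene. Friction and masses are not known exactly. Their poses are not given: they have to be found in the camera images.
- brush_grip (a point): Centre of the round wooden handle (diameter 16 mm, the top 72 mm) of the long brush: loose, 60 g, 190 mm long, standing upright in its stand. The bristle head is 20 mm in diameter over the lowest 61 mm; a thin stem joins them. This point is 158 mm above the brush's lower end, 32 mm below its top; z points up along the brush.
- brush_tip (a point): Lower end of the same brush, on its axis (middle of the flat bottom of the bristle head); z points up along the brush.
- brush_stand: Fixed stand of the brush: an aluminium tube on a round steel foot (diameter 80 mm), open at the top. Origin: on the bench, on the tube's axis. Inner diameter 34 mm, inner floor 7 mm above the bench, rim 73 mm above the bench.
- stub_mouth (a point): Centre of the open top of the axle stub, 130 mm above the bench: a fixed upright hollow steel shaft, outer diameter 48 mm (top 5 mm tapers to 42 mm), on a 110 mm square, 20 mm thick hub plate with a boss of diameter 72 mm up to 36 mm. The bore is at least 31 mm wide and 88 mm deep from the mouth. z points up.
- stub_groove (a point): Centre of the stub's groove, on its axis, 30 mm below the mouth (100 mm above the bench). The groove is a dark band 10 mm high (95 to 105 mm above the bench) and 41 mm in diameter.
- pliers_grip (a point): Where to grip the circlip pliers (loose, 0.21 kg, 225 mm long, lying flat on a low rest): midway between the two handles (20 mm high) at half their height, 45 mm above the bench. x points along the midline to the nose and circlip, z up; handles lie to either side in y, about 56 mm over their outsides at rest (65 mm wide 16 mm further back), 21 mm fully squeezed, then parallel.
- clip_center (a point): Centre of the spread circlip, fixed to the pliers' midline 135.8 mm ahead (x) of pliers_grip and 7 mm lower; z normal to the clip, up. The 4 mm thick steel clip stays on the pliers' pins. Fully spread it is round, inner diameter 56 mm (4 mm to spare round the shaft), outer 70 mm; at rest its inner width is 41 mm, too narrow to pass. The jaws reach 12 mm above the clip.
- squeeze (a joint): Turn of one handle about the pivot (the other mirrors it), rad: 0 at rest, 0.266 fully squeezed against a stop (clip fully spread). Pressing the handles together at pliers_grip takes about 6 N; a harder grip (25 N) does no harm and holds the pliers firmer. A spring reopens them. The pivot is 65 mm ahead of pliers_grip, the balance point about 35 mm ahead, the handle ends 56 mm behind.
- pliers_rest: Fixed wooden rest, 35 mm high, 100 mm wide: a block under the pivot (34 mm long; the origin is on the bench under its middle), a crossbar under the handle ends (112 mm behind) and an 8 mm base plate between. The handles are free at their sides and beneath for 25 mm ahead of and behind pliers_grip. x points to the pliers' nose.
- disc_a: Bystander: flat steel disc, diameter 90 mm, 6 mm thick; origin under its centre.
- disc_b: Bystander: flat steel disc, diameter 76 mm, 6 mm thick; origin under its centre.
- bearing: Bystander: steel ring, diameter 52 mm, 16 mm high; origin under its centre.
- screwdriver: Bystander: screwdriver lying on the bench; origin under its middle.
- bottle: Bystander: clear bottle, diameter 66 mm, 190 mm high; origin under its centre.
- channel: Bystander: steel U channel, 100 by 70 by 55 mm, open side up; origin under its centre.
- jar: Bystander: glass jar with a steel cap, diameter 60 mm, 80 mm high; origin under its centre.
Not all that is in view belongs to the job. Of the things that look like the part that bears pliers_grip, the larger one is meant.

How it is judged:
By the outcome, as a careful person would: the job done as asked, in the order asked, and still so for the second after the job is handed in, while the arm keeps its last pose, push and grip.
It also fails if it takes over 67 s, if anything falls off the work surface, if the arm or the gripper's body presses on something with over 40 N, if the wrist force passes 120 N, or if a joint passes its speed limit or range.

ROBOT

A 6-joint arm with a two-finger parallel gripper is mounted at the origin on the work surface. World frame = base frame: x ahead of the robot, y to its left, z up, the work surface at z = 0. Lengths are in m, angles in degrees, forces in N, time in s.
With the tool pointing down it reaches from about 0.4 to 0.825 m from the base axis. Payload 7 kg.
Tool frame: the origin (TCP) lies midway between the tips of the shut fingers; the grasp point (between the pads) lies r.hold_point_z behind it (r.hold_point_z is the distance from the TCP to the grasp point, in m); z points along the fingers, x is the direction in which the jaws open and shut, and the axes are right-handed (so a half turn about z gives the same grasp; the last joint's range is limited). The gripper opens to 88 mm and grips with 3 to 60 N. Pads are 19 mm wide; open, the fingers measure 130 mm over their backs; the gripper's body (78 mm by 193 mm) begins 47 mm behind the grasp point.
Start: joints at [82.111, 20.546, 0.682, 0, -70.136, -16.507], TCP at [0.279, 0.615, 0.227] pointing down, gripper open.
Joint ranges: [-176.03, 176.03], [-82.01, 121.73], [-58.28, 71.71], [-173.87, 95.51], [-174.79, -0.11], [-173.66, 173.66]. Speed limits (degrees/s): [136.94, 136.94, 172.46, 180, 180, 180].

INTERFACE

Orientations are given as [roll, pitch, yaw] about the fixed x, y, z axes, in that order (R = Rz(yaw) Ry(pitch) Rx(roll)).
In Python, from plant import get_state, viewer, close_job, r gives the robot as it stands.
- The arm moves only by the tool apply_moves, never from a script. Its argument "plan" is a list of rows, each a list of 3 entries, a list of its own where there are three numbers: the closure in counts, from 0 (fully open) to 255 (shut), then the shift along the tool's x, y, z in units of 50 mm (1.0 is 50 mm), then the turn about the tool's z in units of 6 degrees (1.0 is 6 degrees). A call has 1 to 12 rows; each row shifts and turns the commanded pose from where the row before left it, along the tool's axes as they then stand; what a row does not reach is not made up. A row lasts 1/8 s, in which the tool goes at most 62.5 mm and 10.7 degrees, less where a joint would pass 70% of its speed; a pose out of reach is approached as far as the arm can. A call is refused whole if a number of a shift passes 1 or a number of a turn 1, either way. A call with a gripper value outside its range is refused whole. The fingers move at their own pace and stop on an object; "squeeze" is the grip in N (left out, the last holds). Time passes only in rows, so rows that do not move let the fingers close. It gives the time, the measured TCP pose, the force and the opening at its end, in the units of the state.
- get_state(): the state, without advancing time (a new reading comes with each control period).
- viewer.capture(name): name is "side" or "top" or "wrist"; returns a dict with "frame" (420x560x3 uint8, blue, green, red), "K" (3x3 intrinsics, pixels), "R" (3x3) and "t" (3): a world point X has camera coordinates R X + t; the wrist camera has in their place "mount" (4x4, takes a point from camera to tool coordinates, whose origin is the TCP and whose axes are the tool frame's). Camera axes: x right, y down, z forward; pixel columns grow to the right and rows downward; lengths in m; the calibration is good to about 2 mm. The wrist camera is an equidistant fisheye: a pixel r from the principal point sees the ray r / f radians off the axis. A picture is of the moment at which its call begins: read the wrist's pose just before it. There is no depth.
- close_job(): hands the job in, once; it reports no verdict.
The state is a dict: "time_s": time; "joints": joint angles; "qd": joint speeds; "joint_torque": joint torques, N m; "tcp_pos": TCP position; "eef_rot": TCP orientation; "contact_force": force on the tool from outside, world axes, zero at the start; "moment": the same for the moment, N m; "gripper_width": finger opening in m.
Only numpy, scipy, OpenCV 4.12 (cv2) and the standard library are available. Lean on these libraries where they do the work, as an engineer would, in place of code of your own. Each camera call takes 0.05 s, during which the arm holds its last target.

## Working session

There is one attempt and no reset: what is moved stays moved. The work goes in short steps, Python scripts to look and compute and a tool call to move; the robot and the scene stay as the last step left them, time stands still between calls to the robot, and variables do not carry over. Pictures are saved under pics/ and viewed, and the job is handed in when it is done.

Besides the shell and the picture viewer there is one more tool, called after "Request:" as name(argument=value, ...) on one line, values as JSON. apply_moves: Moves the arm, as the interface text tells. Its arguments: {"type":"object","properties":{"plan":{"type":"array","items":{"type":"array"}},"squeeze":{"type":"number"}},"required":["plan"]}

```bash
mkdir -p pics; ls; python3 - <<'E'
from plant import get_state, viewer, r
import cv2
s=get_state(); print(s); print(r.hold_point_z, [a for a in dir(r) if a[0]!='_'])
for n in ("side","top","wrist"):
    c=viewer.capture(n); cv2.imwrite(f"pics/{n}0.png",c["frame"])
    print(n,{k:(v.tolist() if hasattr(v,'tolist') else v) for k,v in c.items() if k!="frame"})
E
```

```text
pics
{'time_s': 0.0, 'joints': array([ 8.21132431e+01,  2.05921537e+01,  6.32085802e-01, -2.03946536e-02,
       -7.01365700e+01, -1.65066731e+01]), 'qd': array([ 0.03483674,  0.0536298 ,  0.06168467, -0.05335479, -0.08477134,
        0.0447721 ]), 'joint_torque': array([-7.85475295e-04, -5.82718956e+01,  2.93055832e+01,  6.99716449e+00,
        6.88796034e-03, -1.61645589e-04]), 'tcp_pos': array([0.27859526, 0.61426438, 0.2256009 ]), 'eef_rot': array([-1.79990922e+02, -9.81028285e-02, -1.14400384e+02]), 'contact_force': array([ 0.23919972, -0.65578255,  0.50052106]), 'moment': array([0.03663345, 0.00687015, 0.03401283]), 'gripper_width': 0.08792992860459838}
0.0188 ['Unreachable', 'hold_point_z']
side {'K': [[409.1989674166082, 0.0, 278.06604138449615], [0.0, 409.1989674166082, 215.44543777788562], [0.0, 0.0, 1.0]], 'R': [[-0.9540250955779566, -0.2997044203733599, 0.0036575150224310133], [-0.19703980164958457, 0.6179322685861062, -0.7611406098783067], [0.22585710875100495, -0.7268679191219661, -0.6485765911424339]], 't': [0.5400456343807142, 0.1930036826235685, 0.9811662975452553]}
top {'K': [[416.44685075795053, 0.0, 277.6544061197761], [0.0, 416.44685075795053, 216.62370501357702], [0.0, 0.0, 1.0]], 'R': [[-0.016462508299158202, -0.9996598258595449, -0.02022914686695229], [-0.9814170431140946, 0.020023913635494144, -0.1908392788917045], [0.191179426993826, 0.016711536290325044, -0.9814128342594313]], 't': [0.03189870478405271, 0.5951946932431628, 1.1797615150491707]}
wrist {'K': [[325.19226210127806, 0.0, 279.56971545231494], [0.0, 325.19226210127806, 208.99827984764923], [0.0, 0.0, 1.0]], 'mount': [[0.9999995416129608, -0.00011087928163464908, 0.0009510413523027011, -0.0007220771640792378], [-0.00017906070300561334, 0.9540920653950493, 0.2995134365725078, -0.0810103064388968], [-0.0009405908427817256, -0.29951346957356345, 0.9540916081974897, -0.1586985845161861], [0.0, 0.0, 0.0, 1.0]]}
```

View pics/side0.png

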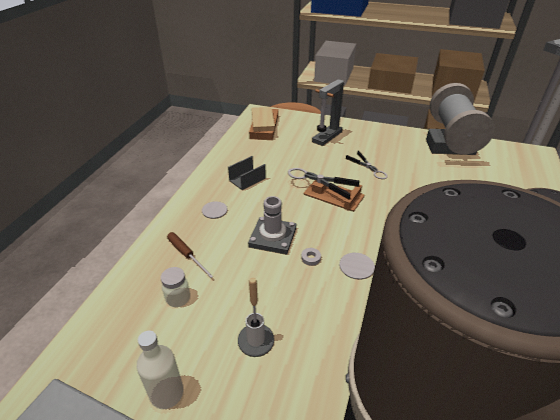

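View pics/top0.png

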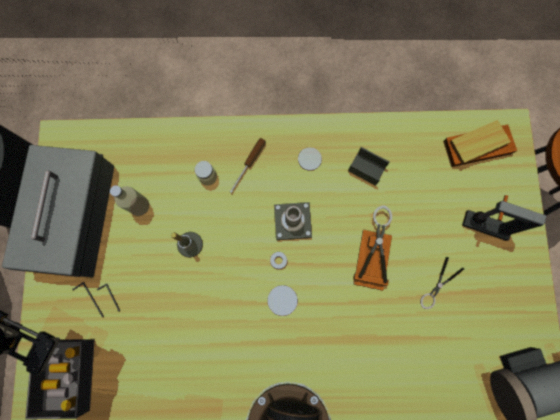

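View pics/wrist0.png

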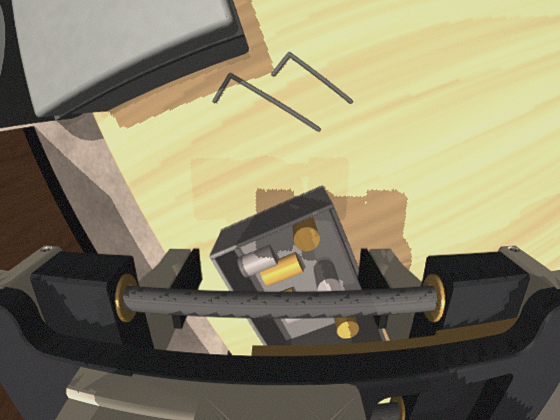

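Side and top both show everything: the stub at top (293,217), the brush and stand at top (188,243), and the large pliers on the rest at top (378,245). Next I'll enlarge these areas to measure them.

```bash
cat > h.py <<'E'
import numpy as np, cv2
from scipy.spatial.transform import Rotation as Rn
from plant import get_state, viewer, r
def cap(n):
    s=get_state(); c=viewer.capture(n)
    if n=="wrist":
        T=np.eye(4); T[:3,:3]=Rn.from_euler('xyz',s['eef_rot'],degrees=True).as_matrix(); T[:3,3]=s['tcp_pos']
        W=T@c['mount']; c['R']=W[:3,:3].T; c['t']=-c['R']@W[:3,3]; c['fish']=True
    return c
def ray(c,uv):
    K=c['K']; a=(uv[0]-K[0,2])/K[0,0]; b=(uv[1]-K[1,2])/K[1,1]
    if c.get('fish'):
        th=np.hypot(a,b); d=np.array([a/th*np.sin(th),b/th*np.sin(th),np.cos(th)]) if th>0 else np.array([0,0,1.])
    else: d=np.array([a,b,1.]); d/=np.linalg.norm(d)
    return -c['R'].T@c['t'], c['R'].T@d
def onz(c,uv,z):
    o,d=ray(c,uv); return o+d*(z-o[2])/d[2]
def proj(c,X):
    p=c['R']@np.asarray(X,float)+c['t']; K=c['K']
    if c.get('fish'):
        rr=np.hypot(p[0],p[1]); th=np.arctan2(rr,p[2]); q=p[:2]/max(rr,1e-9)*th
    else: q=p[:2]/p[2]
    return np.array([K[0,0]*q[0]+K[0,2],K[1,1]*q[1]+K[1,2]])
def tri(cs,uvs):
    A=np.zeros((3,3));b=np.zeros(3);R=[]
    for c,uv in zip(cs,uvs):
        o,d=ray(c,uv);P=np.eye(3)-np.outer(d,d);A+=P;b+=P@o;R.append((o,P))
    X=np.linalg.solve(A,b); return X,[np.linalg.norm(P@(X-o)) for o,P in R]
def crop(c,x,y,w,h,k,name):
    im=cv2.resize(c['frame'][y:y+h,x:x+w],None,fx=k,fy=k,interpolation=cv2.INTER_CUBIC); cv2.imwrite('pics/'+name,im)
def tool_delta(target_xyz):
    s=get_state(); M=Rn.from_euler('xyz',s['eef_rot'],degrees=True).as_matrix()
    return M.T@(np.asarray(target_xyz)-s['tcp_pos'])/0.05
E
python3 - <<'E'
from h import *
t=cap("top"); s=cap("side")
crop(t,150,190,180,110,4,"t1.png"); crop(t,340,190,140,130,5,"t2.png")
crop(s,220,180,100,190,3,"s1.png"); crop(s,270,140,130,80,6,"s2.png")
E
```

```text
(no output)
```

View pics/t1.png

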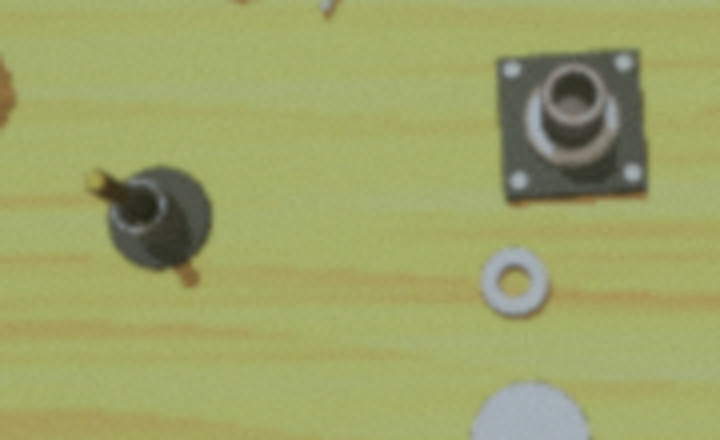

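View pics/t2.png

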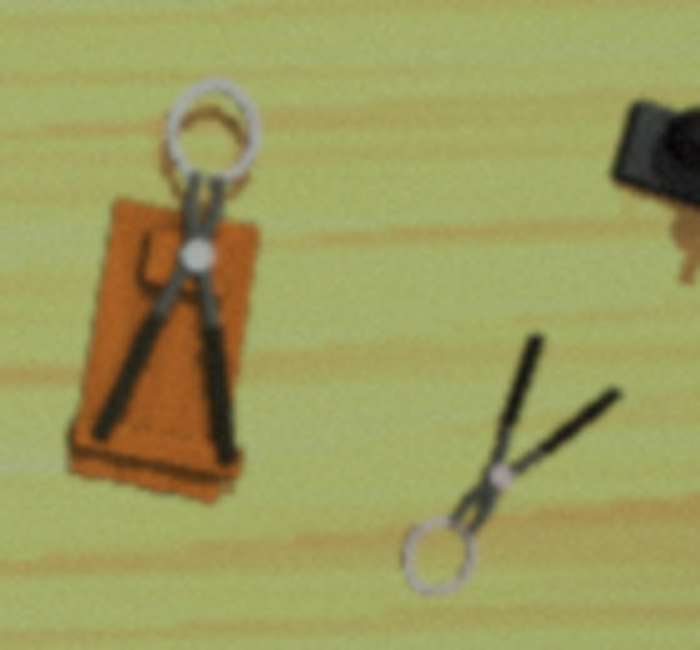

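View pics/s1.png

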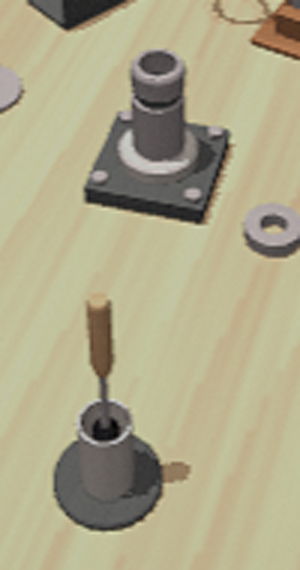

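View pics/s2.png

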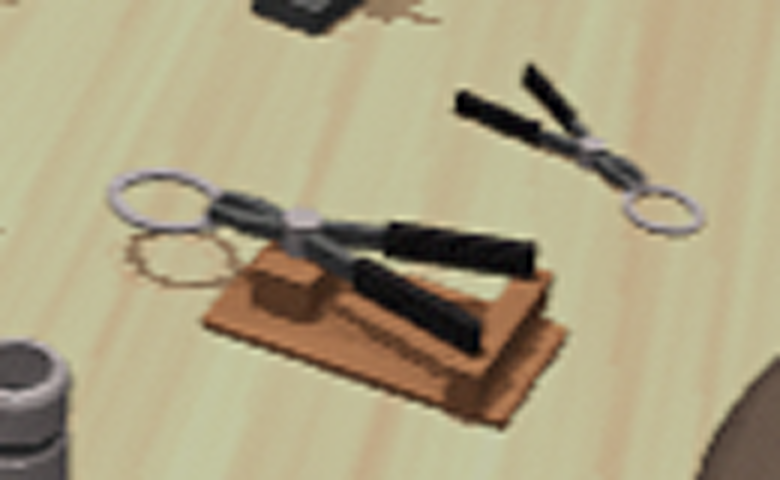

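```bash
python3 - <<'E'
from h import *
np.set_printoptions(precision=4,suppress=True)
t=cap("top"); s=cap("side")
f=lambda x0,y0,k:(lambda p:np.array([x0+(p[0]+.5)/k-.5,y0+(p[1]+.5)/k-.5]))
T1=f(150,190,4);T2=f(340,190,5);S1=f(220,180,3);S2=f(270,140,6)
print("cams",-t['R'].T@t['t'],-s['R'].T@s['t'])
print("brush top",tri([t,s],[T1((96,181)),S1((98,299))]))
print("handle bottom side / top on-z?",onz(s,S1((102,376)),.125))
print("stand foot top", onz(t,T1((159,218)),.005), "side",onz(s,S1((108,480)),.005))
print("stand rim top",onz(t,T1((137,208)),.073),onz(s,S1((106,422)),.073), tri([t,s],[T1((137,208)),S1((106,422))]))
print("stub mouth",onz(t,T1((573,93)),.13),onz(s,S1((158,71)),.13), tri([t,s],[T1((573,93)),S1((158,71))]))
print("pivot",onz(t,T2((197,256)),.055),onz(s,S2((302,218)),.055),tri([t,s],[T2((197,256)),S2((302,218))]))
print("clip",onz(t,T2((214,132)),.038),onz(s,S2((163,201)),.038),tri([t,s],[T2((214,132)),S2((163,201))]))
print("handle ends", onz(t,T2((103,436)),.055),onz(t,T2((229,460)),.055))
E
```

```text
cams [0.3591 0.0003 1.2721] [0.3316 0.7558 0.7813]
brush top (array([0.5252, 0.2916, 0.1987]), [np.float64(6.82295940772841e-05), np.float64(6.822959407755618e-05)])
handle bottom side / top on-z? [0.5245 0.294  0.125 ]
stand foot top [0.5254 0.2946 0.005 ] side [0.5242 0.2944 0.005 ]
stand rim top [0.5241 0.2951 0.073 ] [0.524  0.2928 0.073 ] (array([0.5235, 0.2944, 0.0755]), [np.float64(0.0002243126330695382), np.float64(0.00022431263306939343)])
stub mouth [ 0.5914 -0.023   0.13  ] [ 0.5866 -0.015   0.13  ] (array([ 0.5911, -0.0235,  0.123 ]), [np.float64(0.0017148183640070338), np.float64(0.0017148183640070024)])
pivot [ 0.518  -0.2748  0.055 ] [ 0.5178 -0.277   0.055 ] (array([ 0.5175, -0.2744,  0.0569]), [np.float64(0.00019441276163130653), np.float64(0.00019441276163127176)])
clip [ 0.595  -0.2935  0.038 ] [ 0.5961 -0.2941  0.038 ] (array([ 0.5954, -0.2933,  0.0385]), [np.float64(0.0005211859622692221), np.float64(0.0005211859622693181)])
handle ends [ 0.4145 -0.2143  0.055 ] [ 0.3996 -0.2857  0.055 ]
```

Brush axis is about (0.525, 0.293), the stub about (0.591, -0.023), and the pliers grip about (0.455, -0.259) with yaw around -13.4°. I'll go above the brush and turn the jaws to the pliers' yaw now.

Request:
apply_moves(plan=[[0,[0,0,0],-0.92],[0,[0,0,0],-0.92],[0,[0.64,-0.79,-0.06],0],[0,[0.64,-0.79,-0.06],0],[0,[0.64,-0.79,-0.06],0],[0,[0.64,-0.79,-0.06],0],[0,[0.64,-0.79,-0.06],0],[0,[0.64,-0.79,-0.06],0],[0,[0.64,-0.79,-0.06],0],[0,[0.64,-0.79,-0.06],0],[0,[0,0,0],0],[0,[0,0,0],0]], squeeze=25)

```text
time_s: 1.85
tcp_pos: [0.5272, 0.2924, 0.2505]
eef_rot: [180.0, 0.0, -103.4]
contact_force: [-0.2, 0.6, -1.2]
gripper_width: 0.0874
```

```bash
python3 - <<'E'
from h import *
np.set_printoptions(precision=4,suppress=True)
w=cap("wrist"); s=get_state(); print(s['tcp_pos'],s['eef_rot'])
print(tool_delta([.525,.2925,.25]))
cv2.imwrite("pics/w1.png",w['frame'])
print(proj(w,[.5252,.2916,.1987]),proj(w,[.5245,.2945,.073]))
E
```

```text
[0.5269 0.2929 0.2505] [ 179.9896    0.004  -103.353 ]
[0.0173 0.0342 0.0096]
[282.2449 232.0031] [278.7181 189.8412]
```

View pics/w1.png

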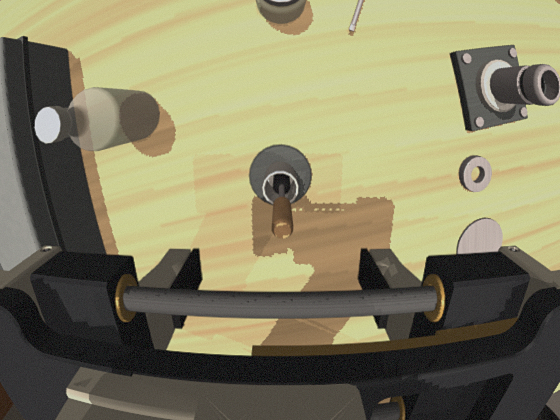

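The brush top shows at (282,230), where it was predicted. Descend, then grip.

Request:
apply_moves(plan=[[0,[0.02,0.03,0.5],0],[0,[0,0,0.6],0],[0,[0,0,0.6],0],[0,[0,0,0.38],0],[0,[0,0,0],0],[255,[0,0,0],0],[255,[0,0,0],0],[255,[0,0,0],0],[255,[0,0,0],0],[255,[0,0,0],0],[255,[0,0,0],0]])

```text
time_s: 3.28
tcp_pos: [0.5255, 0.2919, 0.1466]
eef_rot: [-180.0, -0.0, -103.4]
contact_force: [0.6, 0.2, -0.4]
gripper_width: 0.0333
```

```bash
python3 - <<'E'
from h import *
np.set_printoptions(precision=4,suppress=True)
w=cap("wrist"); s=get_state(); print(s['tcp_pos'],s['gripper_width'],s['contact_force'])
cv2.imwrite("pics/w2.png",w['frame'])
E
```

```text
[0.5255 0.2919 0.1466] 0.029058121233944446 [ 1.0224 -0.3548  0.813 ]
```

View pics/w2.png

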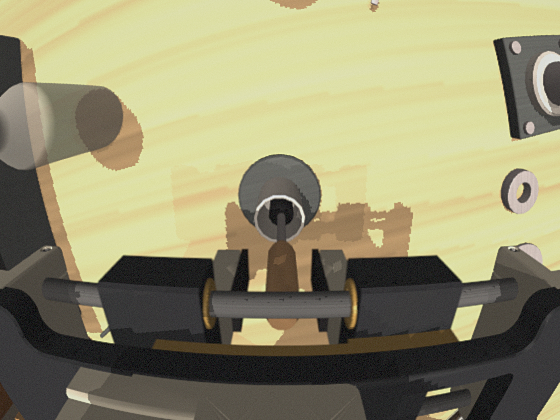

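Request:
apply_moves(plan=[[255,[0,0,0],0],[255,[0,0,0],0],[255,[0,0,0],0],[255,[0,0,0],0],[255,[0,0,-0.2],0],[255,[0,0,-0.5],0],[255,[0,0,-0.6],0],[255,[0,0,-0.6],0],[255,[0,0,-0.6],0],[255,[0,0,-0.5],0],[255,[0,0,-0.1],0],[255,[0,0,0],0]])

```text
time_s: 4.82
tcp_pos: [0.5252, 0.2919, 0.3014]
eef_rot: [180.0, 0.0, -103.4]
contact_force: [0.6, -0.4, 0.1]
gripper_width: 0.0155
```

```bash
python3 - <<'E'
from h import *
np.set_printoptions(precision=4,suppress=True)
w=cap("wrist"); s=get_state(); print(s['tcp_pos'],s['gripper_width'],s['contact_force'])
cv2.imwrite("pics/w3.png",w['frame'])
c=cap("side"); t=cap("top"); crop(c,200,130,140,220,3,"s3.png"); crop(t,150,190,180,110,4,"t3.png")
p=s['tcp_pos']; print(proj(c,p+[0,0,-.1396]),proj(c,p+[0,0,.0188+.032]),proj(c,p+[0,0,.0188-.04]),proj(w,p-[0,0,.1396]))
E
```

```text
[0.525  0.2918 0.3007] 0.01561160178943586 [ 0.6702 -0.3001 -0.7086]
[253.1525 292.3874] [248.9207 216.8943] [250.695  248.5457] [280.3105 196.331 ]
```

View pics/w3.png

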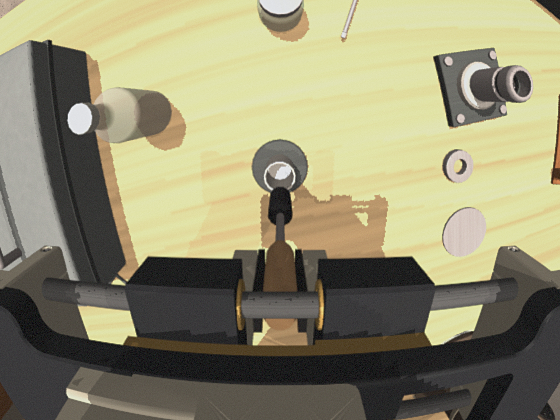

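View pics/s3.png

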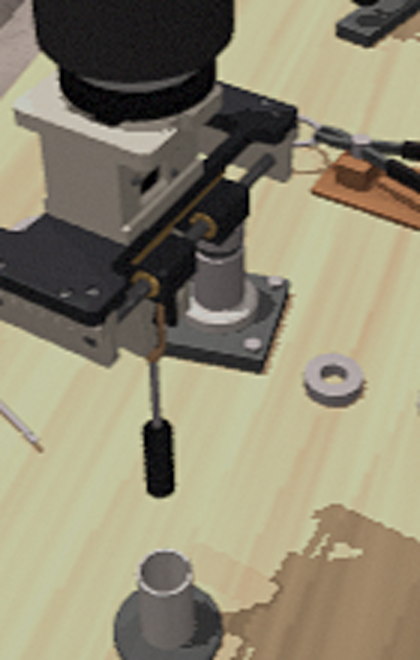

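View pics/t3.png

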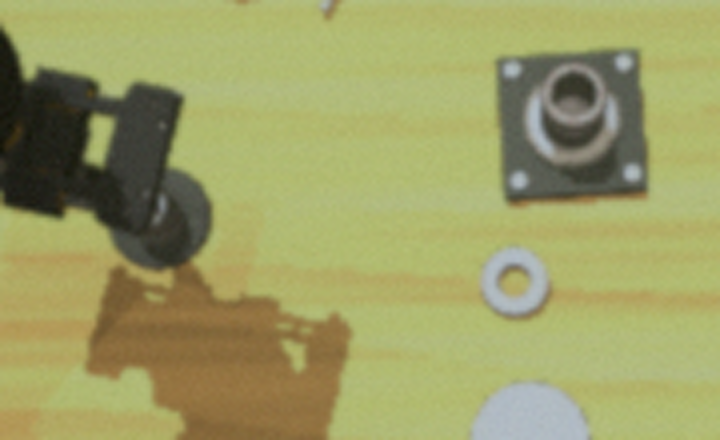

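The brush hangs straight: its tip in the side view is at (253,294), predicted (253,292). I'll move it over the stub.

Request:
apply_moves(plan=[[255,[0.4,-0.2,0],0],[255,[0.7,-0.33,0],0],[255,[0.8,-0.36,0],0],[255,[0.8,-0.36,0],0],[255,[0.8,-0.36,0],0],[255,[0.8,-0.36,0],0],[255,[0.7,-0.36,0],0],[255,[0.5,-0.25,0],0],[255,[0.31,-0.15,0],0],[255,[0,0,0],0],[255,[0,0,0],0]])

```text
time_s: 6.35
tcp_pos: [0.591, -0.0219, 0.3014]
eef_rot: [180.0, 0.0, -103.4]
contact_force: [0.0, 0.4, -1.1]
gripper_width: 0.0156
```

```bash
python3 - <<'E'
from h import *
np.set_printoptions(precision=4,suppress=True)
w=cap("wrist"); s=get_state(); print(s['tcp_pos'],s['gripper_width'],s['contact_force'])
c=cap("side");t=cap("top"); p=s['tcp_pos']
crop(w,200,120,160,100,5,"w4.png");crop(c,210,130,140,130,5,"s4.png"); crop(t,250,180,90,90,6,"t4.png")
for m in ([.5911,-.0230,.13],p-[0,0,.1396]): print(proj(w,m),proj(c,m),proj(t,m))
E
```

```text
[ 0.591  -0.0216  0.3015] 0.015858830334922417 [ 0.9721  0.6696 -1.255 ]
[281.0186 188.0022] [271.6139 201.1314] [292.86   212.9803]
[279.8144 196.3946] [271.3953 191.4907] [292.5407 210.688 ]
```

View pics/w4.png

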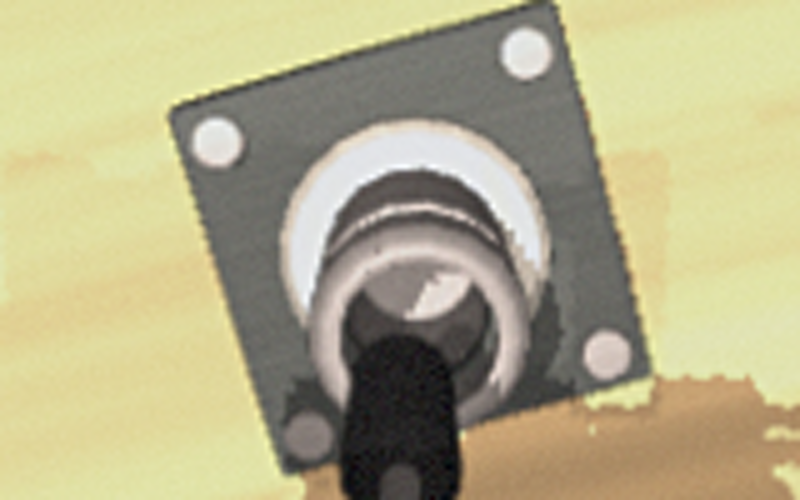

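View pics/s4.png

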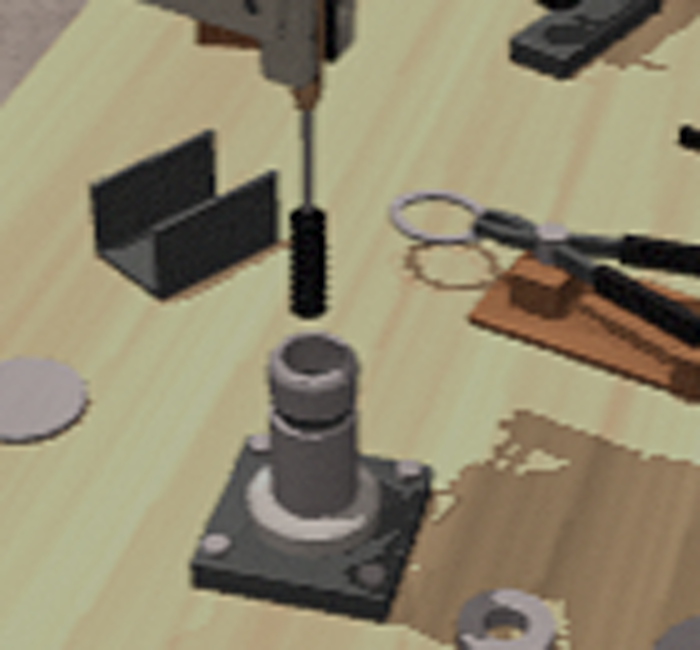

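View pics/t4.png

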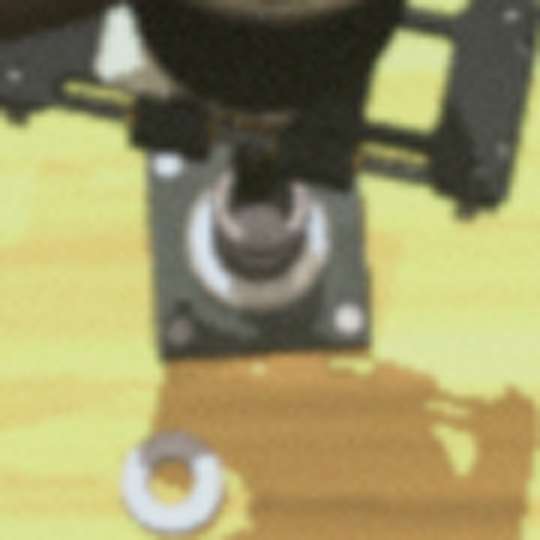

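```bash
python3 - <<'E'
from h import *
np.set_printoptions(precision=4,suppress=True)
w=cap("wrist");c=cap("side");t=cap("top")
tp=np.array([150+573.5/4-.5,190+93.5/4-.5]); sp=np.array([210+314.5/5-.5,130+365.5/5-.5]); wp=np.array([200+419/5-.5,120+336/5-.5])
print(onz(t,tp,.13),onz(c,sp,.13),onz(w,wp,.13))
# plate bolts (top z .02 ~.022) from wrist crop: centre
B=np.mean([(217,141),(526,53),(607,354),(309,436)],0); B=np.array([200+B[0]/5-.4,120+B[1]/5-.4])
print("bolts w",onz(w,B,.022))
B=np.mean([(512,69),(624,63),(633,173),(518,180)],0);B=np.array([150+B[0]/4-.4,190+B[1]/4-.4]);print("bolts t",onz(t,B,.022))
B=np.mean([(261,443),(411,469),(215,543),(370,574)],0);B=np.array([210+B[0]/5-.4,130+B[1]/5-.4]);print("bolts s",onz(c,B,.022))
E
```

```text
[ 0.5914 -0.023   0.13  ] [ 0.5873 -0.0179  0.13  ] [ 0.592  -0.0252  0.13  ]
bolts w [ 0.5913 -0.0253  0.022 ]
bolts t [ 0.5915 -0.0237  0.022 ]
bolts s [ 0.591  -0.0277  0.022 ]
```

Request:
apply_moves(plan=[[255,[0.055,-0.02,0],0],[255,[0,0,0.3],0],[255,[0,0,0.4],0],[255,[0,0,0.5],0],[255,[0,0,0.5],0],[255,[0,0,0.4],0],[255,[0,0,0.1],0],[255,[0,0,0],0],[255,[0,0,0],0]])

```text
time_s: 7.78
tcp_pos: [0.592, -0.025, 0.1924]
eef_rot: [-179.9, 0.0, -103.3]
contact_force: [0.2, -0.7, -0.6]
gripper_width: 0.0154
```

```bash
python3 - <<'E'
from h import *
np.set_printoptions(precision=4,suppress=True)
w=cap("wrist"); s=get_state(); print(s['tcp_pos'],s['tcp_pos'][2]-.1396,s['gripper_width'],s['contact_force'],s['moment'])
c=cap("side")
crop(w,180,120,200,130,4,"w5.png");crop(c,210,130,140,130,5,"s5.png")
E
```

```text
[ 0.592  -0.025   0.1925] 0.05287409725610978 0.015577484027948925 [-0.025  -0.0998 -0.3268] [-0.0239  0.0229  0.0149]
```

View pics/w5.png

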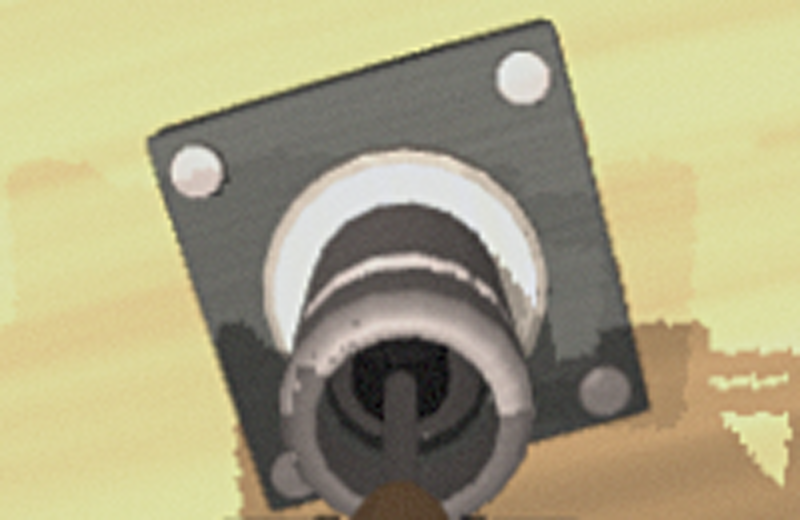

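View pics/s5.png

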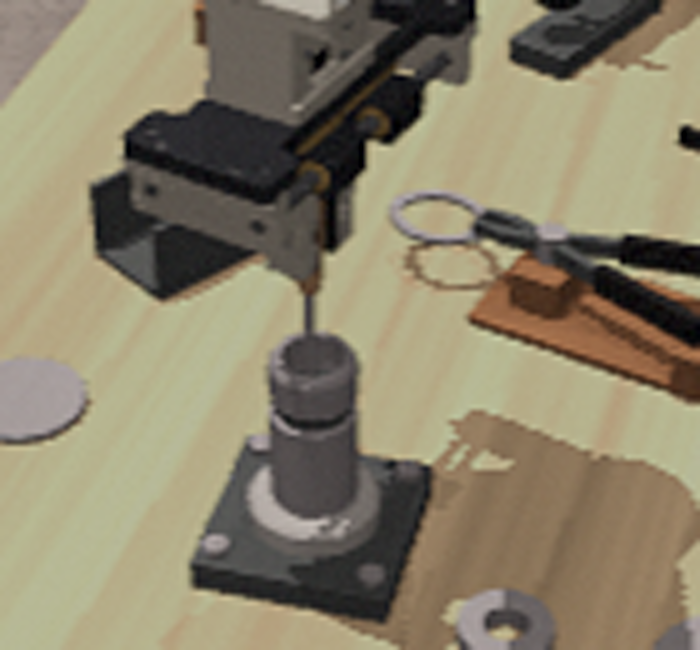

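Stem centred in the bore, no contact force; tip depth about 77 mm. Second stroke: up until nearly out, then down.

Request:
apply_moves(plan=[[255,[0,0,-0.3],0],[255,[0,0,-0.5],0],[255,[0,0,-0.4],0],[255,[0,0,-0.18],0],[255,[0,0,0],0],[255,[0,0,0],0]])

```text
time_s: 8.62
tcp_pos: [0.5911, -0.0251, 0.2599]
eef_rot: [179.9, -0.0, -103.4]
contact_force: [0.5, 0.1, -1.1]
gripper_width: 0.0154
```

Request:
apply_moves(plan=[[255,[0,0,0.3],0],[255,[0,0,0.5],0],[255,[0,0,0.4],0],[255,[0,0,0.2],0],[255,[0,0,0],0],[255,[0,0,0],0]])

```text
time_s: 9.38
tcp_pos: [0.5919, -0.0251, 0.1911]
eef_rot: [-180.0, 0.0, -103.3]
contact_force: [0.4, 0.4, -0.5]
gripper_width: 0.0157
```

Request:
apply_moves(plan=[[255,[0,0,-0.4],0],[255,[0,0,-0.5],0],[255,[0,0,-0.5],0],[255,[0,0,-0.5],0],[255,[0,0,-0.35],0],[255,[0,0,0],0]])

```text
time_s: 10.12
tcp_pos: [0.5921, -0.025, 0.3047]
eef_rot: [-179.8, 0.1, -103.4]
contact_force: [-1.2, 0.7, -0.9]
gripper_width: 0.0155
```

Request:
apply_moves(plan=[[255,[-0.4,0.2,0],0],[255,[-0.7,0.34,0],0],[255,[-0.8,0.36,0],0],[255,[-0.8,0.37,0],0],[255,[-0.8,0.37,0],0],[255,[-0.8,0.37,0],0],[255,[-0.7,0.36,0],0],[255,[-0.5,0.25,0],0],[255,[-0.36,0.16,0],0],[255,[0,0,0],0],[255,[0,0,0],0]])

```text
time_s: 11.5
tcp_pos: [0.524, 0.2915, 0.3027]
eef_rot: [180.0, -0.0, -103.4]
contact_force: [-0.1, 0.4, -0.6]
gripper_width: 0.0155
```

```bash
python3 - <<'E'
from h import *
np.set_printoptions(precision=4,suppress=True)
w=cap("wrist"); s=get_state(); p=s['tcp_pos'];print(p,s['gripper_width'])
crop(w,200,120,160,120,5,"w6.png")
print(tool_delta([.5243,.2942,.3]), proj(w,p-[0,0,.1396]))
for q in ([.5243,.2942,.073],): print(proj(w,q),(proj(w,q)-[200,120])*5)
E
```

```text
[0.524  0.2914 0.3029] 0.015270437102919907
[-0.0566  0.0083  0.0574] [280.178  196.2879]
[277.5995 177.1872] [387.9975 285.9358]
```

View pics/w6.png

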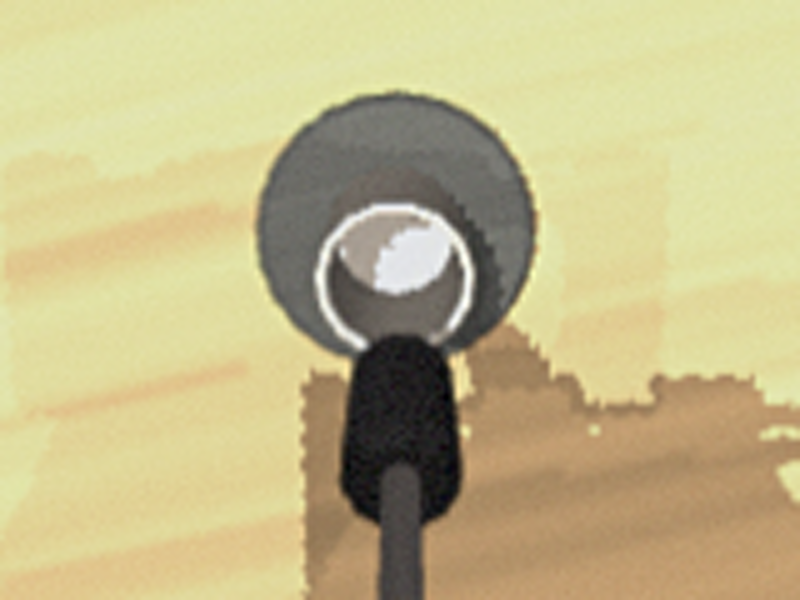

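Request:
apply_moves(plan=[[255,[-0.03,0.01,0],0],[255,[0,0,0.4],0],[255,[0,0,0.6],0],[255,[0,0,0.6],0],[255,[0,0,0.6],0],[255,[0,0,0.5],0],[255,[0,0,0.3],0],[255,[0,0,0.08],0],[255,[0,0,0.03],0],[255,[0,0,0],0]])

```text
time_s: 12.8
tcp_pos: [0.5242, 0.294, 0.1484]
eef_rot: [-180.0, 0.1, -103.4]
contact_force: [0.5, 0.8, -0.8]
gripper_width: 0.0157
```

Request:
apply_moves(plan=[[255,[0,0,0.025],0],[255,[0,0,0],0],[220,[0,0,0],0],[190,[0,0,0],0],[100,[0,0,0],0],[0,[0,0,0],0],[0,[0,0,0],0],[0,[0,0,0],0],[0,[0,0,0],0],[0,[0,0,0],0]])

```text
time_s: 14.05
tcp_pos: [0.5238, 0.2937, 0.1463]
eef_rot: [180.0, -0.0, -103.4]
contact_force: [-0.7, 0.0, 0.0]
gripper_width: 0.0765
```

```bash
python3 - <<'E'
from h import *
np.set_printoptions(precision=4,suppress=True)
w=cap("wrist"); s=get_state(); p=s['tcp_pos'];print(p,s['gripper_width'])
cv2.imwrite("pics/w7.png",w['frame'])
E
```

```text
[0.5238 0.2937 0.1463] 0.08099277316266991
```

View pics/w7.png

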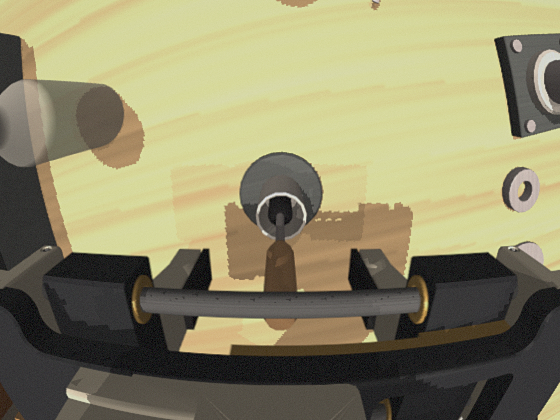

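The brush stands free in its stand between open fingers. I'll lift and move over the pliers.

Request:
apply_moves(plan=[[0,[0,0,-0.3],0],[0,[0,0,-0.6],0],[0,[0,0,-0.8],0],[0,[0,0,-0.6],0],[0,[0.5,-0.06,0],0],[0,[0.8,-0.09,0],0],[0,[0.9,-0.1,0],0],[0,[0.9,-0.1,0],0],[0,[0.9,-0.1,0],0],[0,[0.9,-0.1,0],0],[0,[0.9,-0.1,0],0],[0,[0.9,-0.1,0],0]])

```text
time_s: 15.6
tcp_pos: [0.4818, -0.0428, 0.2615]
eef_rot: [-180.0, 0.0, -103.4]
contact_force: [1.3, -0.1, -0.6]
gripper_width: 0.0872
```

Request:
apply_moves(plan=[[0,[0.9,-0.1,0],0],[0,[0.9,-0.1,0.2],0],[0,[0.9,-0.1,0.4],0],[0,[0.9,-0.1,0.4],0],[0,[0.7,-0.07,0.3],0],[0,[0,0,0],0],[0,[0,0,0],0]])

```text
time_s: 16.48
tcp_pos: [0.4556, -0.2558, 0.1965]
eef_rot: [180.0, -0.0, -103.4]
contact_force: [0.6, 0.2, 0.6]
gripper_width: 0.0873
```

```bash
python3 - <<'E'
from h import *
np.set_printoptions(precision=4,suppress=True)
w=cap("wrist"); s=get_state(); p=s['tcp_pos'];print(p,s['eef_rot'],s['gripper_width'])
cv2.imwrite("pics/w8.png",w['frame'])
cv2.imwrite("pics/w8b.png",cv2.resize(w['frame'][20:320,150:450],None,fx=2,fy=2,interpolation=cv2.INTER_CUBIC))
for q in ([.4548,-.2592,.045],[.518,-.2745,.055],[.5955,-.2933,.038],[.4148,-.2143,.055],[.3996,-.2857,.055]): print((proj(w,q)-[150,20])*2)
c=cap("side"); crop(c,230,230,60,130,4,"s8.png")
E
```

```text
[ 0.456  -0.2554  0.1968] [-179.968     0.0011 -103.3567] 0.08770772412243787
[267.2716 346.3335]
[268.4444 214.8303]
[268.7215  51.215 ]
[198.8099 446.386 ]
[343.5961 442.9448]
```

View pics/w8b.png

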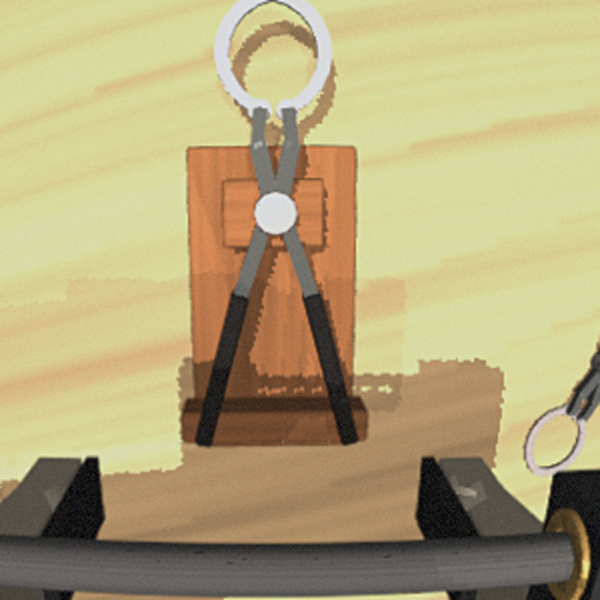

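View pics/s8.png

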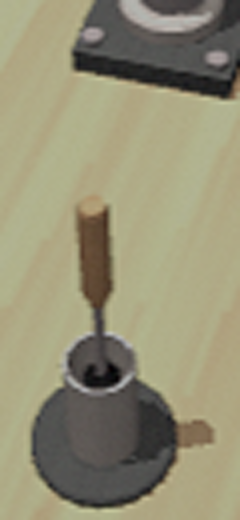

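```bash
python3 - <<'E'
from h import *
np.set_printoptions(precision=4,suppress=True)
w=cap("wrist"); s=get_state(); p=s['tcp_pos']; M=Rn.from_euler('xyz',s['eef_rot'],degrees=True).as_matrix()
g=lambda u,v,z:onz(w,(150+u/2-.25,20+v/2-.25),z)
P={}
for n,u,v,z in (("pivot",275,213,.057),("clipL",216,50,.038),("clipR",331,50,.038),("pinL",262,110,.04),("pinR",287,110,.04),("hL",205,443,.055),("hR",348,441,.055),("blockTL",188,148,.008),("blockTR",356,148,.008),("fL",244,294,.055),("fR",310,294,.055)):
    X=g(u,v,z); P[n]=M.T@(X-p); print(n,X,P[n]*1e3)
mid=lambda a,b:(P[a]+P[b])/2
for m in (P['pivot'],mid('clipL','clipR'),mid('pinL','pinR'),mid('hL','hR'),mid('blockTL','blockTR'),mid('fL','fR')): print(m*1e3)
E
```

```text
pivot [ 0.5194 -0.2767  0.057 ] [  6.7122 -66.1871 140.0511]
clipL [ 0.6035 -0.268   0.038 ] [ -21.1152 -145.9974  159.1445]
clipR [ 0.5912 -0.3217  0.038 ] [  33.9906 -146.3952  159.1381]
pinL [ 0.5687 -0.2824  0.04  ] [   0.8729 -115.4815  157.1074]
pinR [ 0.5661 -0.2939  0.04  ] [  12.7471 -115.5544  157.106 ]
hL [ 0.4168 -0.217   0.055 ] [-27.7853  47.3256 141.9275]
hR [ 0.4012 -0.2874  0.055 ] [ 44.2686  46.4081 141.9196]
blockTL [ 0.5616 -0.2408  0.008 ] [-37.9176 -99.0055 189.0936]
blockTR [ 0.5416 -0.3271  0.008 ] [ 50.6594 -99.3867 189.0831]
fL [ 0.4856 -0.254   0.055 ] [ -7.6079 -28.1124 142.01  ]
fR [ 0.4786 -0.2841  0.055 ] [ 23.3382 -28.1723 142.0062]
[  6.7122 -66.1871 140.0511]
[   6.4377 -146.1963  159.1413]
[   6.81   -115.5179  157.1067]
[  8.2417  46.8669 141.9236]
[  6.3709 -99.1961 189.0884]
[  7.8651 -28.1424 142.0081]
```

Request:
apply_moves(plan=[[0,[0.1,-0.02,0],-0.05],[0,[0.046,0,0.4],0],[0,[0,0,0.6],0],[0,[0,0,0.7],0],[0,[0,0,0.7],0],[0,[0,0,0.5],0],[0,[0,0,0.3],0],[0,[0,0,0.2],0],[0,[0,0,0],0],[0,[0,0,0],0]], squeeze=30)

```text
time_s: 17.88
tcp_pos: [0.456, -0.263, 0.0271]
eef_rot: [-179.9, -0.0, -103.0]
contact_force: [-0.1, 0.3, 0.2]
gripper_width: 0.0877
```

```bash
python3 - <<'E'
from h import *
np.set_printoptions(precision=4,suppress=True)
w=cap("wrist"); s=get_state(); p=s['tcp_pos'];print(p,s['eef_rot'],s['gripper_width'],s['contact_force'])
cv2.imwrite("pics/w9.png",w['frame'])
E
```

```text
[ 0.456  -0.263   0.0272] [-179.9118    0.0002 -103.0475] 0.08760100418624991 [-0.1892  0.7763  0.1054]
```

View pics/w9.png

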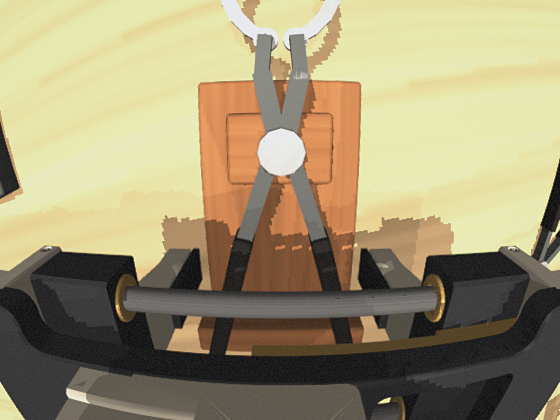

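The handles are centred between the fingers. Close.

Request:
apply_moves(plan=[[255,[0,0,0.02],0],[255,[0,0,0],0],[255,[0,0,0],0],[255,[0,0,0],0],[255,[0,0,0],0],[255,[0,0,0],0],[255,[0,0,0],0],[255,[0,0,0],0],[255,[0,0,0],0],[255,[0,0,0],0],[255,[0,0,0],0],[255,[0,0,0],0]])

```text
time_s: 19.42
tcp_pos: [0.4554, -0.2629, 0.0254]
eef_rot: [-180.0, -0.0, -103.1]
contact_force: [-2.5, 0.9, 5.3]
gripper_width: 0.0187
```

```bash
python3 - <<'E'
from h import *
np.set_printoptions(precision=4,suppress=True)
w=cap("wrist"); s=get_state(); p=s['tcp_pos'];print(p,s['eef_rot'],s['gripper_width'],s['contact_force'])
cv2.imwrite("pics/w10.png",w['frame'])
E
```

```text
[ 0.4553 -0.2629  0.0254] [ 179.9998   -0.0049 -103.055 ] 0.01840694581415619 [-3.1771  0.6283  4.2216]
```

View pics/w10.png

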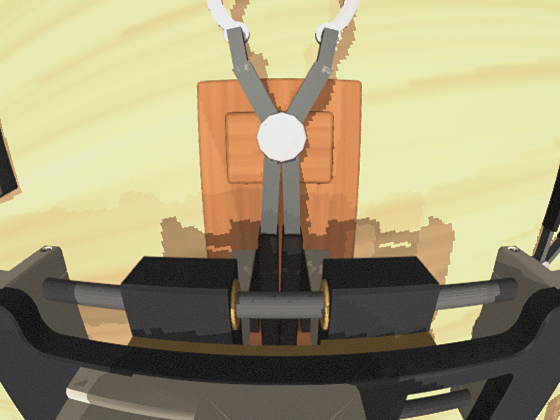

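The handles are shut and the clip is spread. The pivot moved from row 152 to 138, so the pliers slid about 10 mm forward as they closed. I'll lift a little and check.

Request:
apply_moves(plan=[[255,[0,0,-0.05],0],[255,[0,0,-0.1],0],[255,[0,0,-0.2],0],[255,[0,0,-0.4],0],[255,[0,0,-0.5],0],[255,[0,0,-0.5],0],[255,[0,0,-0.5],0],[255,[0,0,-0.4],0],[255,[0,0,-0.2],0],[255,[0,0,0],0]], squeeze=35)

```text
time_s: 20.72
tcp_pos: [0.4556, -0.2629, 0.1684]
eef_rot: [-179.9, 0.0, -103.1]
contact_force: [0.5, -0.2, -1.9]
gripper_width: 0.0176
```

```bash
python3 - <<'E'
from h import *
np.set_printoptions(precision=4,suppress=True)
w=cap("wrist"); s=get_state(); p=s['tcp_pos'];print(p,s['eef_rot'],s['gripper_width'],s['contact_force'],s['moment'])
cv2.imwrite("pics/w11.png",w['frame'])
c=cap("side"); t=cap("top")
crop(c,250,90,150,120,5,"s11.png");crop(t,330,170,130,130,5,"t11.png")
E
```

```text
[ 0.4552 -0.2627  0.1676] [-179.9994    0.0154 -103.0631] 0.0181007276009285 [ 0.5191  0.2714 -2.9038] [ 0.019   0.168  -0.0507]
```

View pics/w11.png

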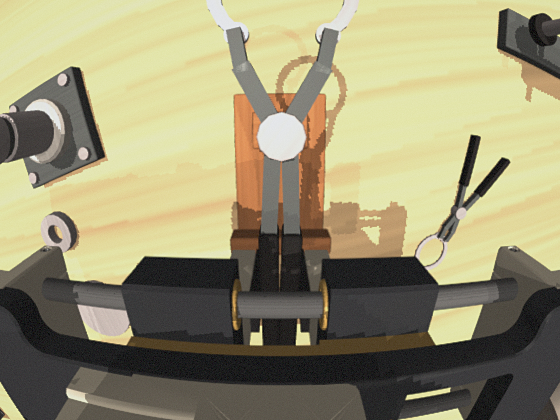

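View pics/s11.png

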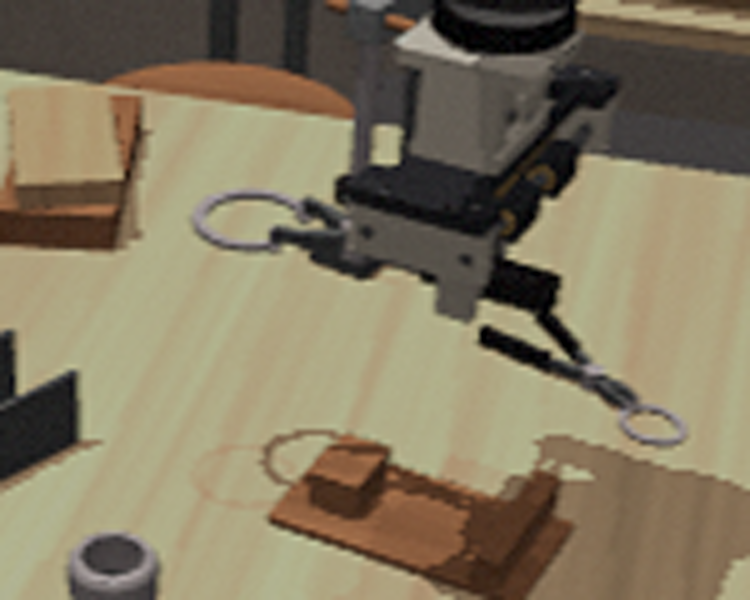

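View pics/t11.png

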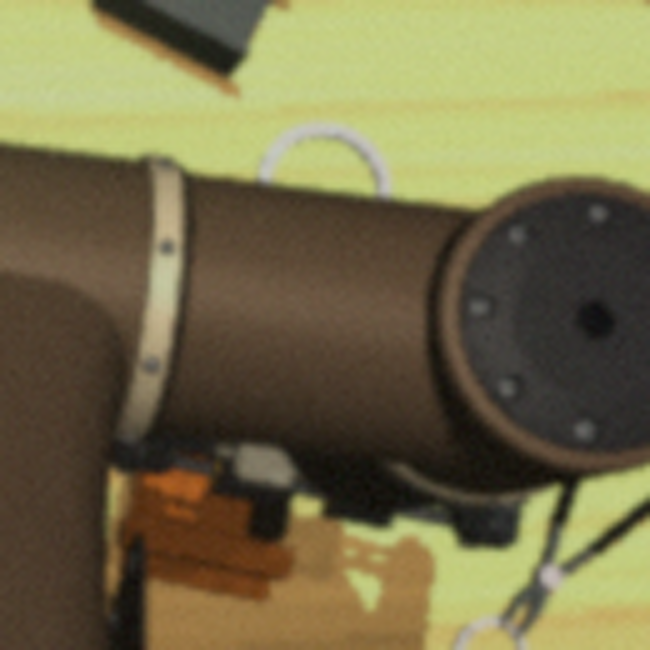

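```bash
python3 - <<'E'
from h import *
np.set_printoptions(precision=4,suppress=True)
w=cap("wrist"); c=cap("side"); s=get_state(); p=s['tcp_pos']; M=Rn.from_euler('xyz',s['eef_rot'],degrees=True).as_matrix()
def blob(im):
    hsv=cv2.cvtColor(im,cv2.COLOR_BGR2HSV); return hsv
for f in ("pics/w10.png","pics/w11.png"):
    im=cv2.imread(f); m=((im.min(2)>195)).astype(np.uint8); 
    m2=np.zeros_like(m); m2[105:170,245:320]=m[105:170,245:320]
    mo=cv2.moments(m2,True); pv=np.array([mo['m10']/mo['m00'],mo['m01']/mo['m00']]); print(f,"pivot",pv,mo['m00'])
    for z in (.057-.0254,):
        print("tool",(M.T@(onz(w,pv,p[2]+z)-p))*1e3)
cv2.imwrite("pics/w11b.png",cv2.resize(cv2.imread("pics/w11.png")[0:190,180:380],None,fx=4,fy=4,interpolation=cv2.INTER_CUBIC)[:600])
cv2.imwrite("pics/w10b.png",cv2.resize(cv2.imread("pics/w10.png")[0:150,180:380],None,fx=4,fy=4,interpolation=cv2.INTER_CUBIC))
E
```

```text
pics/w10.png pivot [281.0425 136.5402] 1766.0
tool [ -0.1633 -70.6623 -31.7131]
pics/w11.png pivot [280.937  136.3301] 1745.0
tool [ -0.2044 -70.7448 -31.7132]
```

View pics/w11b.png

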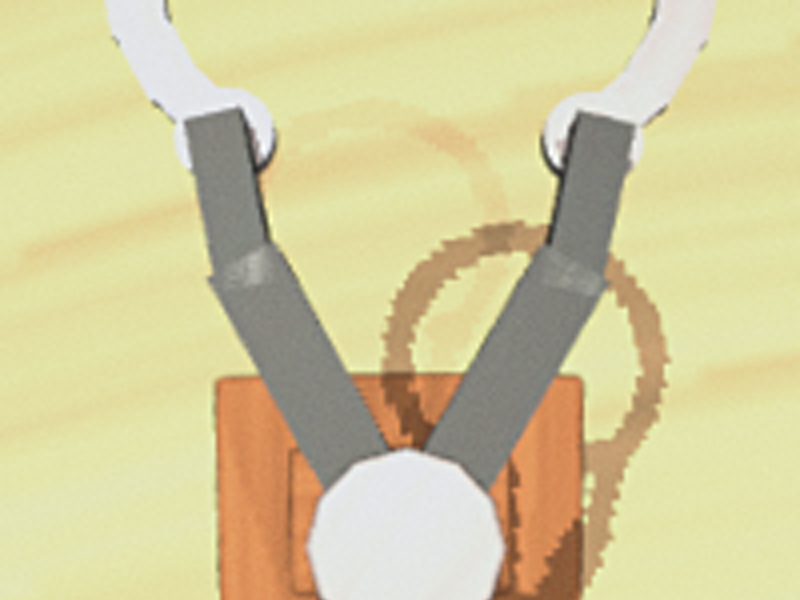

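View pics/w10b.png

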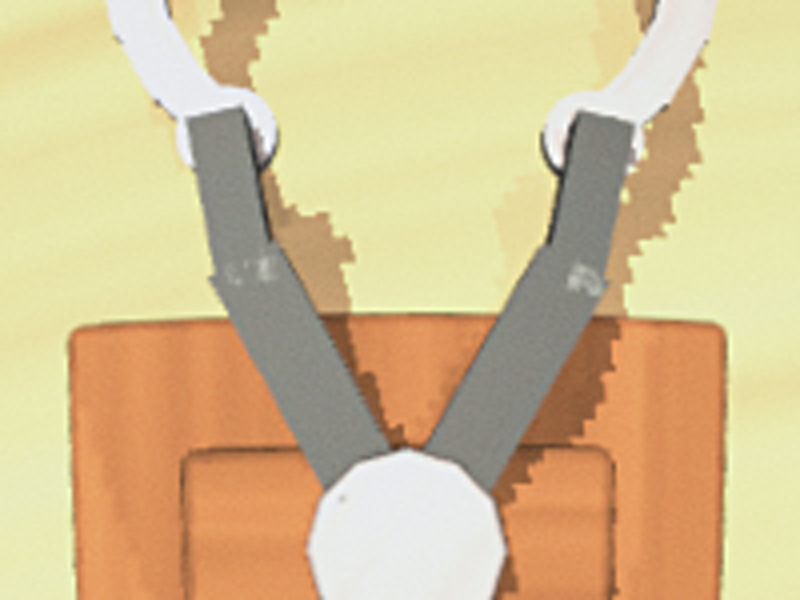

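Pins, pivot and clip look the same as when flat on the rest, so the pliers did not tip on lifting. Clip centre in the tool frame is about (0, -141.5, -12.6) mm. I'll carry it over the stub.

Request:
apply_moves(plan=[[255,[-0.2,0.05,0],0],[255,[-0.4,0.1,0],0],[255,[-0.6,0.14,0],0],[255,[-0.7,0.16,0],0],[255,[-0.7,0.17,0],0],[255,[-0.7,0.17,0],0],[255,[-0.7,0.17,0],0],[255,[-0.6,0.14,0],0],[255,[-0.4,0.1,0],0],[255,[-0.25,0.05,0],0],[255,[0,0,0],0],[255,[0,0,0],0]])

```text
time_s: 22.48
tcp_pos: [0.4536, 0.0067, 0.1677]
eef_rot: [180.0, -0.0, -103.1]
contact_force: [-0.0, -0.1, -2.4]
gripper_width: 0.0179
```

```bash
cat > look.py <<'E'
from h import *
import sys
np.set_printoptions(precision=4,suppress=True)
n=sys.argv[1]
w=cap("wrist"); s=get_state(); p=s['tcp_pos'];print(p,s['eef_rot'],s['gripper_width'],s['contact_force'],s['moment'],s['time_s'])
M=Rn.from_euler('xyz',s['eef_rot'],degrees=True).as_matrix()
c=cap("side"); t=cap("top")
C=p+M@np.array([-.0002,-.1415,-.0126]); print("clip",C)
th=np.linspace(0,2*np.pi,73)
def ov(cam,box,k,name):
    im=cv2.resize(cam['frame'][box[1]:box[1]+box[3],box[0]:box[0]+box[2]],None,fx=k,fy=k,interpolation=cv2.INTER_CUBIC)
    cv2.imwrite(f"pics/{name}{n}.png",im.copy())
    for rad in (.028,.035):
        P=np.array([(proj(cam,C+M@np.array([rad*np.cos(a),rad*np.sin(a),0]))-box[:2]+.5)*k-.5 for a in th])
        for a in P[::2]: cv2.circle(im,(int(round(a[0])),int(round(a[1]))),1,(0,0,255),-1)
    cv2.imwrite(f"pics/{name}{n}o.png",im)
ov(c,(220,120,130,115),6,"s"); ov(t,(235,160,120,90),6,"t"); cv2.imwrite(f"pics/w{n}.png",w['frame'])
E
python3 look.py 12
```

```text
[0.4536 0.0065 0.1677] [ 179.9807   -0.0171 -103.0877] 0.01820280101978139 [ 0.0544 -0.1866 -1.3154] [0.0019 0.0891 0.0102] 22.525
clip [ 0.5915 -0.0254  0.1802]
```

View pics/s12.png

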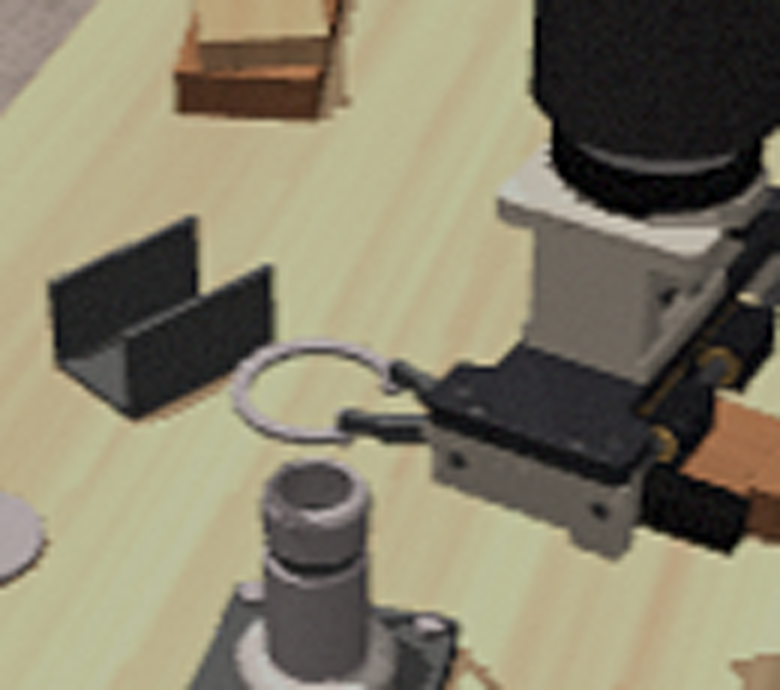

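View pics/s12o.png

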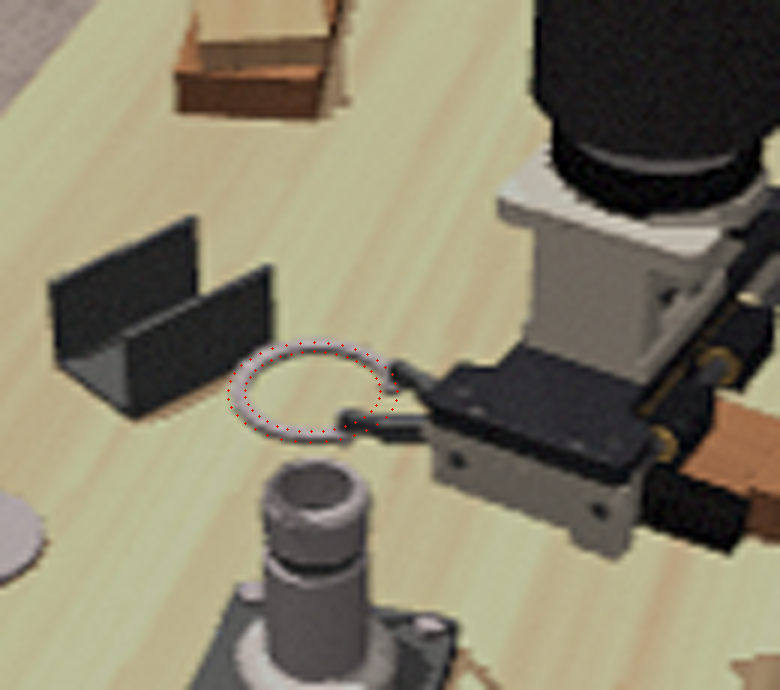

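View pics/t12o.png

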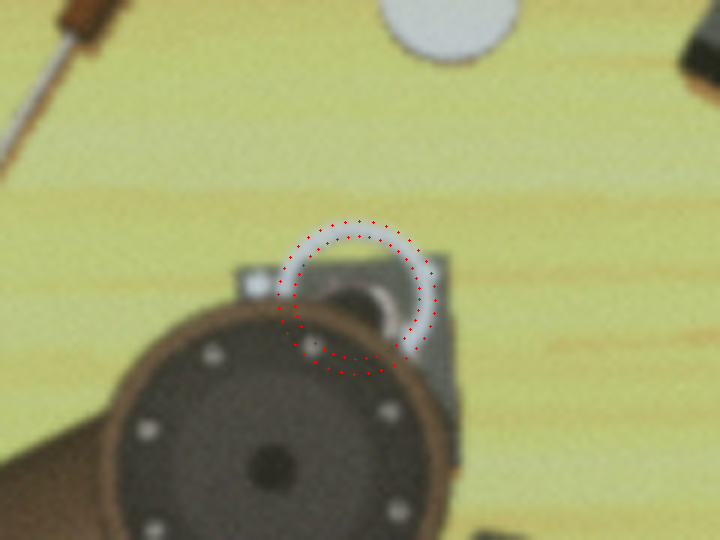

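View pics/w12.png

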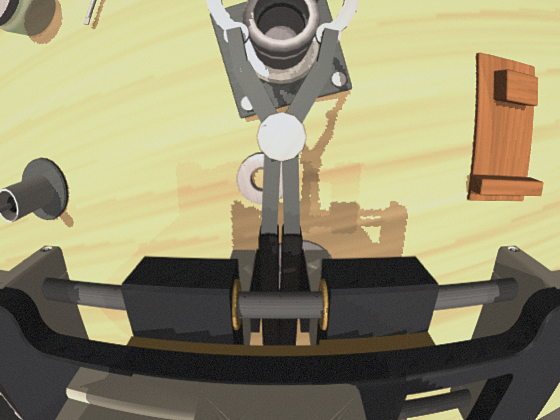

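```bash
python3 - <<'E'
from h import *
np.set_printoptions(precision=2,suppress=True)
c=cap("side");t=cap("top");w=cap("wrist")
k=lambda cam,X,b,f:(proj(cam,X)-b+.5)*f-.5
for z in (.13,.12,.1,.08,.06): print(z,k(c,[.5915,-.025,z],np.array([220,120]),6))
for z in (.13,.12): print(z,proj(w,[.5915,-.025,z]))
print("d/dx",k(c,[.5925,-.025,.13],np.array([220,120]),6)-k(c,[.5915,-.025,.13],np.array([220,120]),6),"d/dy",k(c,[.5915,-.024,.13],np.array([220,120]),6)-k(c,[.5915,-.025,.13],np.array([220,120]),6))
# intensity profiles along rows in side view of the stub
f=cv2.resize(c['frame'][120:235,220:350],None,fx=6,fy=6,interpolation=cv2.INTER_CUBIC).astype(int)
cv2.imwrite("pics/w12b.png",cv2.resize(w['frame'][0:130,200:370],None,fx=4.5,fy=4.5,interpolation=cv2.INTER_CUBIC))
b=f[:,:,0]; rr=f[:,:,2]-f[:,:,0]  # wood is yellowish: r-b large
for row in (520,545,600,620):
    x=np.where(rr[row,200:450]<15)[0]+200; print(row,x.min(),x.max(),(x.min()+x.max())/2)
E
```

```text
0.13 [312.75 486.34]
0.12 [312.9  504.59]
0.1 [313.19 540.44]
0.08 [313.48 575.43]
0.06 [313.76 609.59]
0.13 [279.67  13.4 ]
0.12 [279.64  17.83]
d/dx [-2.23 -0.44] d/dy [-0.73  1.39]
520 264 365 314.5
545 267 364 315.5
600 231 366 298.5
620 222 449 335.5
```

View pics/w12b.png

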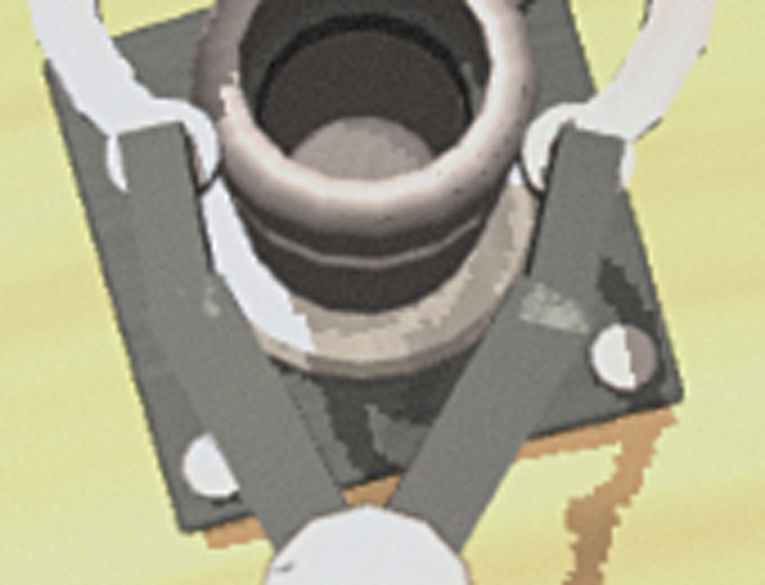

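The ring matches its predicted projection to about 1 mm and is level. Relative to the stub it is about 1 mm short in the side view and laterally fine in the wrist view. I'll nudge it forward and descend partway.

Request:
apply_moves(plan=[[255,[0,-0.016,0],0],[255,[0,0,0.2],0],[255,[0,0,0.3],0],[255,[0,0,0.25],0],[255,[0,0,0.05],0],[255,[0,0,0],0],[255,[0,0,0],0]])

```text
time_s: 23.65
tcp_pos: [0.4549, 0.0069, 0.1282]
eef_rot: [-180.0, 0.0, -103.1]
contact_force: [0.0, 0.8, -2.7]
gripper_width: 0.0178
```

```bash
python3 look.py 13
```

```text
[0.4549 0.0069 0.1283] [-179.9567    0.0271 -103.052 ] 0.01787825653387352 [-0.0351 -0.4957 -2.4818] [-0.0117  0.0807  0.0046] 23.7
clip [ 0.5928 -0.0249  0.141 ]
```

View pics/s13.png

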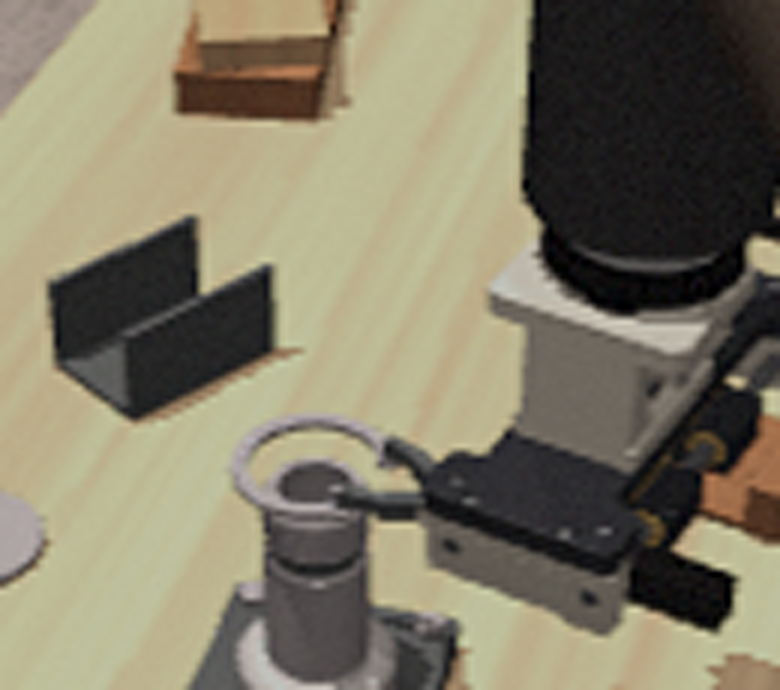

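View pics/t13.png

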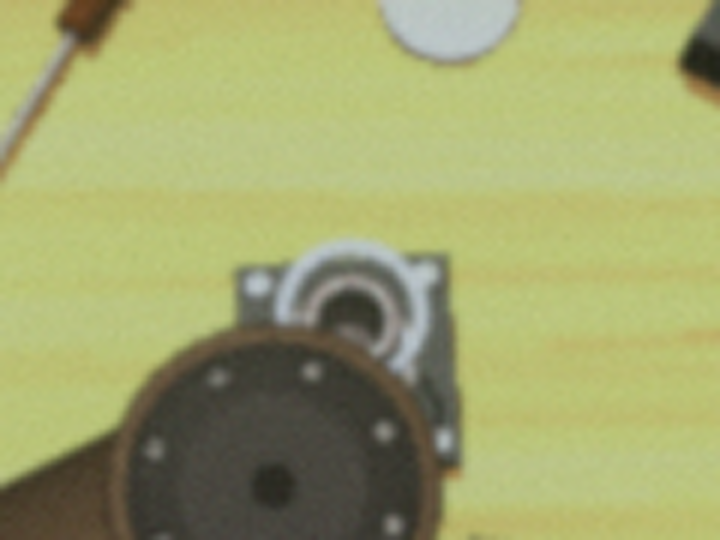

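View pics/w13.png

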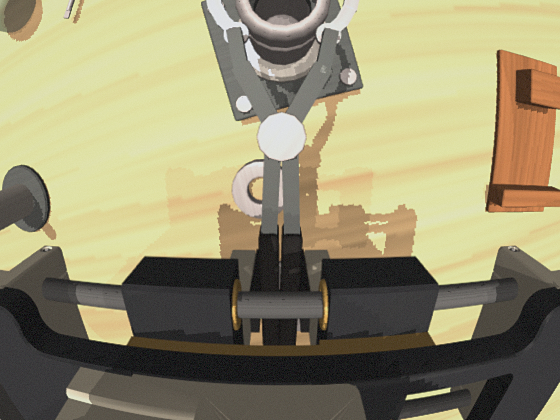

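```bash
python3 - <<'E'
from h import *
for n,f in (("w13c",cv2.imread("pics/w13.png")),):
    cv2.imwrite(f"pics/{n}.png",cv2.resize(f[0:130,200:370],None,fx=4.5,fy=4.5,interpolation=cv2.INTER_CUBIC))
t=cv2.imread("pics/t13.png"); cv2.imwrite("pics/t13c.png",cv2.resize(t[220:400,240:470],None,fx=3,fy=3,interpolation=cv2.INTER_CUBIC))
E
```

```text
(no output)
```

View pics/w13c.png

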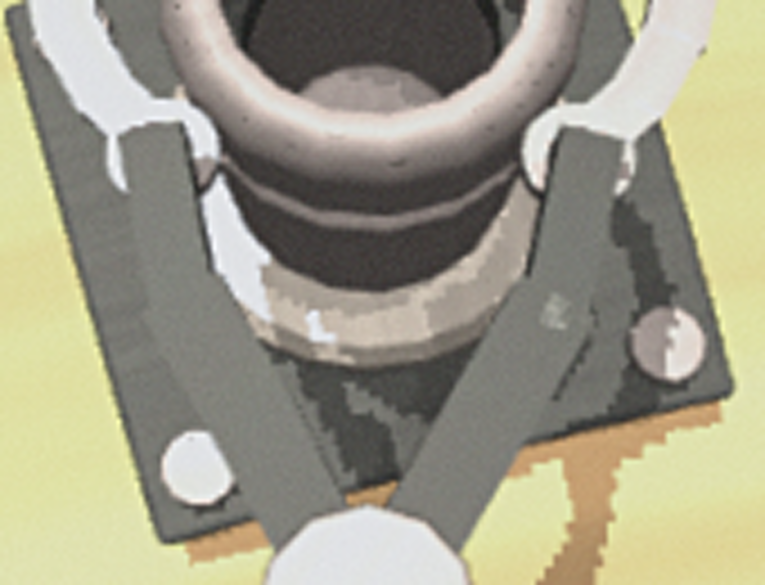

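View pics/t13c.png

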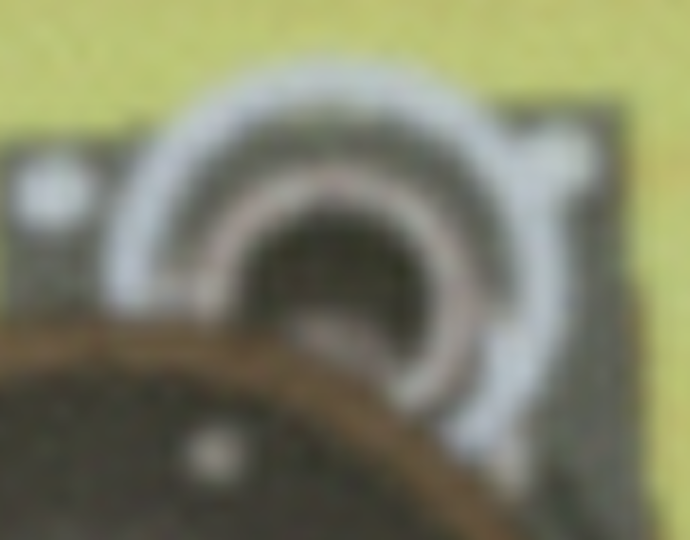

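Ring and mouth are concentric within about 0.5 mm in both views, after height parallax. I'll descend to the groove.

Request:
apply_moves(plan=[[255,[0.008,0,0.1],0],[255,[0,0,0.15],0],[255,[0,0,0.15],0],[255,[0,0,0.15],0],[255,[0,0,0.15],0],[255,[0,0,0.1],0],[255,[0,0,0.02],0],[255,[0,0,0],0],[255,[0,0,0],0],[255,[0,0,0],0]])

```text
time_s: 25.05
tcp_pos: [0.4546, 0.0064, 0.087]
eef_rot: [-180.0, 0.0, -103.1]
contact_force: [-0.3, -0.1, -2.2]
gripper_width: 0.0178
```

```bash
python3 look.py 14; python3 - <<'E'
from h import *
f=cv2.imread("pics/s14.png"); cv2.imwrite("pics/s14c.png",cv2.resize(f[400:690,180:480],None,fx=2,fy=2,interpolation=cv2.INTER_CUBIC))
t=cv2.imread("pics/t14.png"); cv2.imwrite("pics/t14c.png",cv2.resize(t[220:400,240:470],None,fx=3,fy=3,interpolation=cv2.INTER_CUBIC))
w=cv2.imread("pics/w14.png"); cv2.imwrite("pics/w14c.png",cv2.resize(w[0:130,200:370],None,fx=4.5,fy=4.5,interpolation=cv2.INTER_CUBIC))
E
```

```text
[0.4546 0.0064 0.087 ] [-179.9798    0.0143 -103.0581] 0.017834942777903217 [-0.5428 -0.0907 -2.5012] [-0.0052  0.1047 -0.025 ] 25.1
clip [ 0.5925 -0.0254  0.0997]
```

View pics/s14c.png

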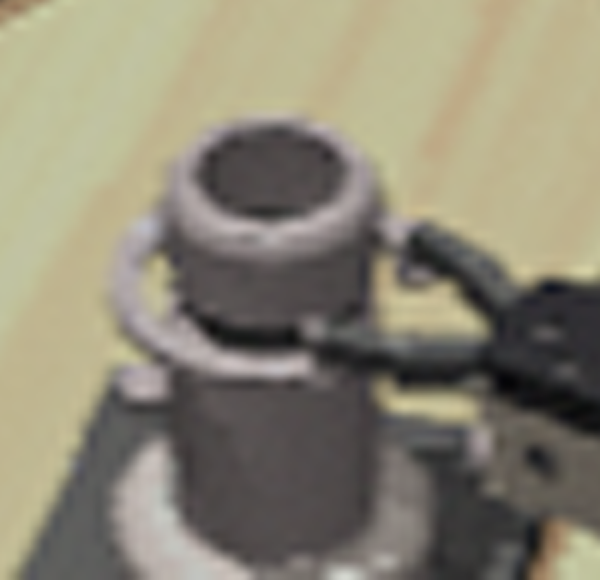

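View pics/t14c.png

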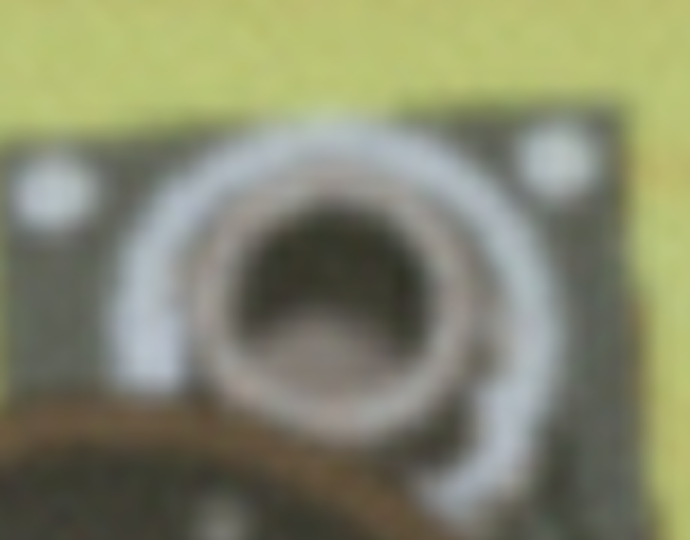

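View pics/w14c.png

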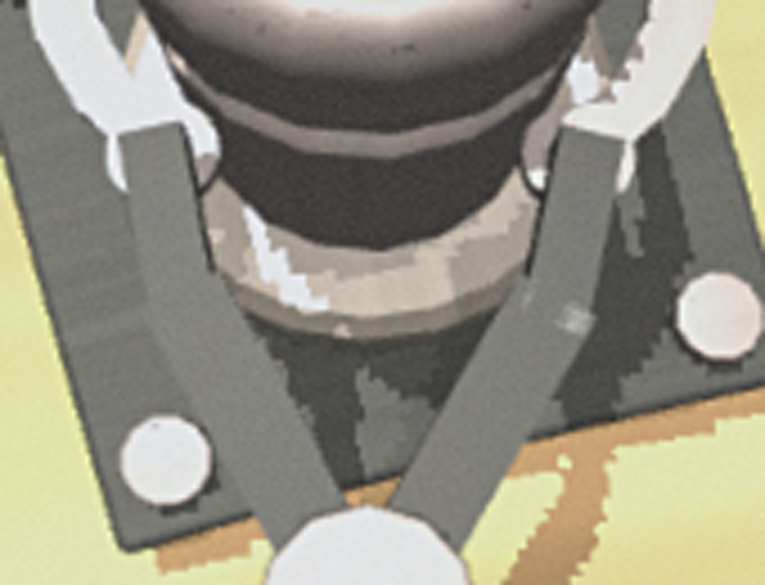

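View pics/s14o.png

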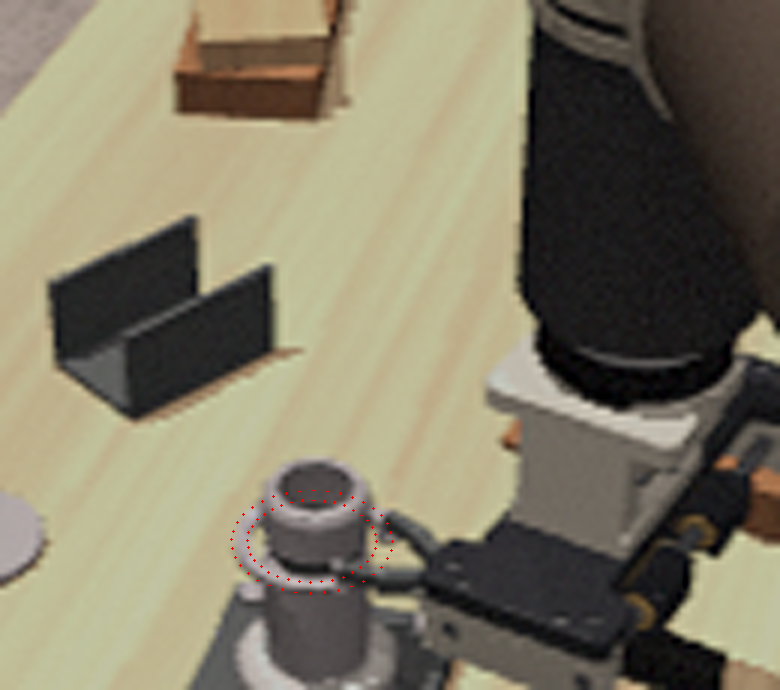

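```bash
python3 - <<'E'
from h import *
a=[cv2.resize(cv2.imread(f"pics/s{n}o.png")[y:y+230,200:460],None,fx=1.5,fy=1.5,interpolation=cv2.INTER_CUBIC) for n,y in ((12,280),(14,430))]
cv2.imwrite("pics/cmp.png",np.hstack(a))
E
```

```text
(no output)
```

View pics/cmp.png

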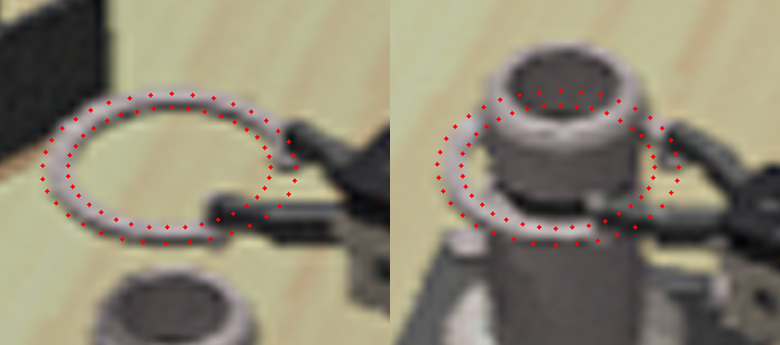

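```bash
python3 - <<'E'
from h import *
np.set_printoptions(precision=2,suppress=True)
t=cap("top"); s=get_state(); print(s['tcp_pos'],s['contact_force'])
k=lambda X:((proj(t,X)-[235,160]+.5)*6-.5-[240,220])*3
th=np.linspace(0,2*np.pi,180)
circ=lambda c,r:np.array([k([c[0]+r*np.cos(a),c[1]+r*np.sin(a),c[2]]) for a in th])
for n,P in (("ring",circ((.5925,-.0254,.1),.035)),("mouth",circ((.5915,-.0254,.13),.021)),("stub48",circ((.5915,-.0254,.125),.024))):
    print(n,P.min(0),P.max(0))
cv2.imwrite("pics/x.png",cv2.resize(t['frame'][190:235,270:320],None,fx=12,fy=12,interpolation=cv2.INTER_CUBIC))
E
```

```text
[0.45 0.01 0.09] [ 0.34  0.19 -3.47]
ring [121.27 115.59] [560.79 546.39]
mouth [209.2  166.36] [479.62 431.19]
stub48 [189.98 154.59] [497.74 456.03]
```

View pics/x.png

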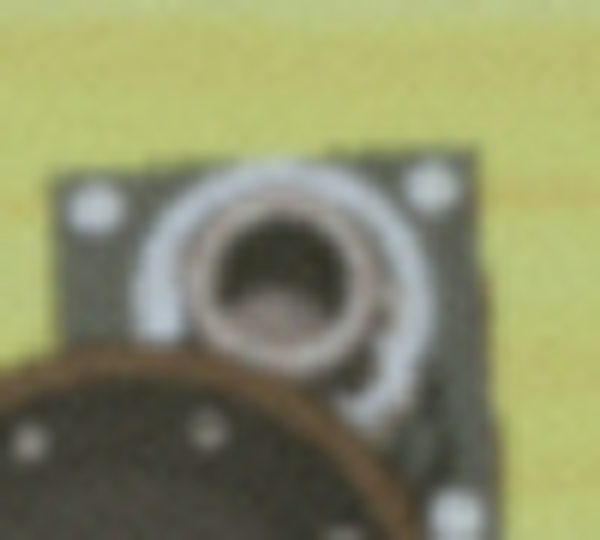

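```bash
python3 - <<'E'
from h import *
c=cap("side");t=cap("top"); cv2.imwrite("pics/sf.png",c['frame']);cv2.imwrite("pics/tf.png",t['frame'])
E
```

```text
(no output)
```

View pics/sf.png

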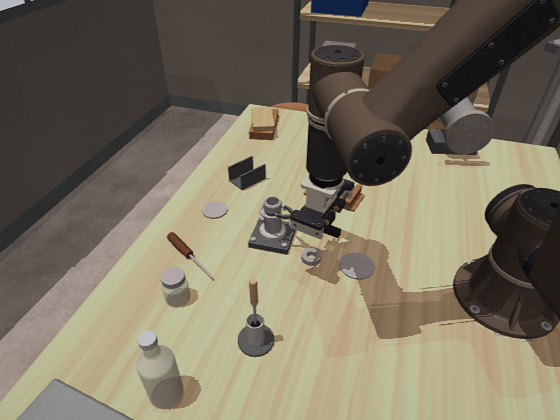

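View pics/tf.png

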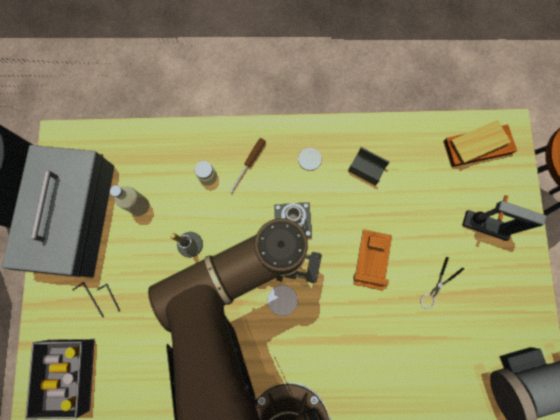

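The brush stands in its stand (side 254,300) and every bystander is where it was. The clip is around the stub at the groove with no contact force. Handing in.

```bash
python3 -c "
from plant import close_job; print(close_job())"
```

```text
the job is handed in; nothing more can be done
None
```

I finished the job and handed it in at about 25 s of the allowed 67 s; the system gave no verdict.

- **Brush:** I stroked the bore down to about 77 mm, up until the tip was about 10 mm below the mouth, and down again to about 78 mm. The stem looked centred in the bore in the wrist view, and readings stayed within the force sensor's noise. I then stood the brush back in its stand and let go. It was still upright in the last side view, and the bystanders in view had not moved.
- **Pliers:** I gripped the handles at 35 N, fully closed, and lowered the spread clip over the stub to the groove. The pliers are still held there. They slid about 6 mm forward in the jaws while closing, and I allowed for that.
- **Last checks:**
  - **Height:** clip height came out at about 0.100 m, level with the groove. The side view suggested it may sit up to about 1 mm higher, within the roughly 3 mm the groove allows.
  - **Centring:** the clip was concentric with the stub to about 0.5–1 mm.
  - **Contact:** sideways force was near zero and the vertical force about −2 to −3.5 N, roughly the weight of the pliers. Nothing suggested the clip was leaning on the stub.
- **Disagreements:**
  - **Camera positions:** the cameras differed by 1–3 mm on absolute positions, so I centred by comparing clip and stub in the same picture.
  - **Gripper reading:** it read about 18 mm rather than the stated 21 mm with the handles fully squeezed. I took this as mostly reading offset or give in the pads; the ring looked fully round in the side view.

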